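# Light the job and hold a speaker over its screw posts

### The job

We are about to wire a new speaker into the open toy music player: first swing the bench lamp's arm round on its post so that it points straight at the middle of the four speaker screw posts in the shell, and let go of it there. Then take the square-framed speaker by its magnet and hold it face down, level and still, about 15 mm above the tops of those posts, each hole of its frame lined up over its threaded post, with the terminal strip towards the circuit board. Finish while still holding it there, clear of the shell, for the colleague who solders its leads; leave the shell and everything else on the bench where they are.

Things in the scene. Friction and masses are not known exactly. Their poses are not given: they have to be found in the camera images.
- shell: open front shell of a toy music player lying face down, loose, 0.45 kg: shallow tray 120 mm (x) by 180 mm (y), rim 26 mm high, walls 3 mm. Origin under its centre. A carry handle reaches 33 mm out from its +x edge. Its -y half has a slotted grille with four speaker screw posts round it; its +y half has the circuit board and battery well, lower than the rim
- seat (a point): point of the shell midway between the four screw posts (11 mm thick, topped with brass threaded inserts, on a 72 x 72 mm square), level with their tops: 20 mm above the bench, 6 mm below the rim, 38 mm from the shell's centre towards its -y; axes as the shell's
- post0 (a point): centre of the top of the screw post 36, 36 mm (x, y) from the seat; axes as the shell's
- post2 (a point): the same for the diagonally opposite post, -36, -36 mm from the seat
- speaker: loudspeaker to fit, face down, loose, 0.15-0.3 kg: SQUARE steel frame 90 x 90 x 3 mm, a 7 mm hole near each corner; above it a cone to 12 mm, magnet rim (49 mm across) to 15 mm, then an upright round can 46 mm across, 15 to 42 mm above the underside, to grip. Origin: centre of the underside. Terminal strip on its +y side only, to 58 mm out, 9 mm high. Fitted, its axes are parallel to the shell's
- hole0 (a point): centre of the frame hole 36, 36 mm (x, y) from the speaker's origin, at the underside; belongs over post0
- hole2 (a point): the diagonally opposite frame hole, -36, -36 mm from the speaker's origin; belongs over post2
- lamp: bench lamp, fixed: round base 156 mm across, upright post 18 mm thick. Origin under the base's centre, on the post's axis. Its level arm swivels on the post's top, tube centre line 262 mm above the bench, nothing of it above 290 mm
- lamp_arm (a joint): swivel of the lamp's arm about the post, rad: 0 = arm points to world -x, grows anticlockwise seen from above (1.57 = points to world -y), range -0.5 to 2.3. Stiff (0.35 N m, about 3 N at the grip); stays where it is left
- lamp_pivot (a point): on the post's axis at the arm's centre line, 262 mm up; x axis along the arm to the head, z up. The head hangs at the arm's end, reaches 275 mm out from the post and down to 160 mm above the bench, and shines outwards and down straight along the arm's direction, its light centred about 430 mm from the post
- lamp_grip (a point): middle of the rubber grip sleeve on the lamp's arm: 18 mm thick, 60 mm long, 120 mm out from the post's axis; axes as lamp_pivot
- spare_speaker: bystander, loose: a small spare speaker with a ROUND frame 66 mm across, 26 mm high (not the one to fit); origin under its centre
- solder_spool: bystander, loose: spool of solder standing on end, 60 mm across, 45 mm high; origin under its centre
- screwdriver: bystander, loose: screwdriver, 170 mm, lying to the left of the shell; origin under its middle
- pliers: bystander, loose: pliers, about 150 mm, lying further left; origin under their rivet
- screw_dish: bystander, loose: shallow steel dish of screws, 88 mm across, 16 mm high; origin under its centre
- multimeter: bystander, loose: multimeter lying on its back, 75 x 145 mm, 46 mm high over its dial; origin under its centre
- toy_car: bystander, loose: toy car waiting its turn, 120 x 64 mm, 52 mm high; origin under its centre at bench height

How it is judged (in metres and radians):
On the way:
1. the lamp's arm points at the middle of the four speaker posts and is let go, before the speaker is taken (y of seat in the frame of lamp_pivot between -0.055 and 0.055 m and x of seat in the frame of lamp_pivot above 0.2 m and velocity of joint lamp_arm between -0.05 and 0.05 rad/s and contact force between the fingers and lamp below 0.2 N and distance of speaker from where it was at the start of the episode below 0.02 m), for 0.2 s.
At the end, for the whole second after the job is handed in: Lamp at rest, untouched, its arm's line within 55 mm of the middle of the posts; speaker held by the fingers alone, still, level within 0.1 rad, 6 to 25 mm above the posts, each hole within 4 mm of its own post (terminals to the board), clear of the shell, which stays flat within 20 mm of its place (y of seat in the frame of lamp_pivot between -0.055 and 0.055 m and x of seat in the frame of lamp_pivot above 0.2 m and velocity of joint lamp_arm between -0.05 and 0.05 rad/s and contact force between the fingers and lamp below 0.2 N and horizontal distance between hole0 and post0 below 0.004 m and horizontal distance between hole2 and post2 below 0.004 m and z of speaker in the frame of seat between 0.006 and 0.025 m and angle between speaker's own z axis and vertical below 0.1 rad and contact force between the fingers and speaker above 1 N and contact force between speaker and shell below 0.05 N and linear speed of speaker below 0.02 m/s and distance of shell from where it was at the start of the episode below 0.02 m and angle between shell's own z axis and vertical below 0.05 rad); the arm keeps its last pose, push and grip.
It fails at once if a bystander is moved more than 30 mm (distance of any of spare_speaker, solder_spool, screwdriver, pliers, screw_dish, multimeter, toy_car from where it was at the start of the episode above 0.03 m).
It fails at once if the shell is moved more than 20 mm (distance of shell from where it was at the start of the episode above 0.02 m).
It also fails if it takes over 61 s, if anything falls off the work surface, if the arm or the gripper's body presses on something with over 40 N, if the wrist force passes 120 N, or if a joint passes its speed limit or range.

### The arm

A 7-joint arm with a two-finger parallel gripper is mounted at the origin on the work surface. World frame = base frame: x ahead of the robot, y to its left, z up, the work surface at z = 0. Lengths are in mm, angles in rad, forces in N, time in s.
With the tool pointing down it reaches from about 400 to 850 mm from the base axis. Payload 4.5 kg.
Tool frame: the origin (TCP) lies at the very end of the fingers, on their centre line; the grasp point (between the pads) lies 19 mm behind it; z points along the fingers, x is the direction in which the jaws open and shut, and the axes are right-handed (so a half turn about z gives the same grasp; the last joint's range is limited). The gripper opens to 88 mm and grips with 3 to 60 N. Pads are 18 mm wide; open, the fingers measure 123 mm over their backs; the gripper's body (75 mm by 187 mm) begins 45 mm behind the grasp point.
Start: joints at [-1.265, 0.689, -0.195, 1.565, 0.157, 0.902, -0.215], TCP at [167.77, 602.085, 238.743] pointing down, gripper open.
Joint ranges: [-3.01, 3.01], [-0.46, 2.08], [-1.47, 1.51], [0.13, 2.56], [-1, 4.14], [0.04, 2.09], [-2.66, 2.66]. Speed limits (rad/s): [2.57, 2.57, 3.14, 3.14, 3.14, 3.14, 3.14].

### API

Orientations are given as a unit quaternion [w, x, y, z].
In Python, from station import * gives the robot as it stands.
- The arm moves only by the shell command python3 -m handwheel 'ROWS' [FORCE]. ROWS is JSON, a list of rows, each an object of numbers: "jaw": the opening, from 0 (shut) to 1 (fully open); "x", "y", "z": the shift along the tool's x, y, z in m; "rx", "ry", "rz": the turn, a rotation vector about the tool's x, y, z in rad. A call has exactly 8 rows; each row shifts and turns the commanded pose from where the row before left it, along the tool's axes as they then stand; what a row does not reach is not made up. A row lasts 1/12 s, in which the tool goes at most 41.7 mm and 7.16 degrees, less where a joint would pass 70% of its speed; a pose out of reach is approached as far as the arm can. A call is refused whole if a number of a shift passes 0.0417 or a number of a turn 0.125, either way. A call with a gripper value outside its range is refused whole. The fingers move at their own pace and stop on an object; FORCE is the grip in N (left out, the last holds). Time passes only in rows, so rows that do not move let the fingers close, or fill a call up. It gives the time, the measured TCP pose, the force and the opening at its end, in the units of the state.
- state(): the state, without advancing time (a new reading comes with each control period).
- capture(name): name is "side" or "top"; returns the picture (420x560x3 uint8, red, green, blue); there is no depth.
- camera_model(name): a dict with "intrinsics" (3x3 intrinsics, pixels), "dist" ([k1, k2, p1, p2, k3] as OpenCV has them; the pictures are not rectified), "pose" (4x4, takes a point from camera to world coordinates). Camera axes: x right, y up, looking along -z (the intrinsics and any distortion apply to the point x, -y, -z); pixel columns grow to the right and rows downward; lengths in mm; the calibration is good to about 2 mm. A picture is of the moment at which its call begins. camera_model takes no time and is no camera call.
- finish_job(): hands the job in, once; it reports no verdict.
The state is a dict: "time": time; "joints": joint angles; "dq": joint speeds; "joint_efforts": joint torques, N m; "tool_pos": TCP position; "eef_rot": TCP orientation; "contact_force": force on the tool from outside, world axes, zero at the start; "moment": the same for the moment, N m; "grip_width": finger opening in mm.
Only numpy, scipy, OpenCV 4.12 (cv2) and the standard library are available. Lean on these libraries where they do the work, as an engineer would, in place of code of your own. Each camera call takes 0.05 s, during which the arm holds its last target.

## Working session

There is one attempt and no reset: what is moved stays moved. The work goes in short steps, Python scripts to look and compute and a shell command to move; the robot and the scene stay as the last step left them, time stands still between calls to the robot, and variables do not carry over. Pictures are saved under pics/ and viewed, and the job is handed in when it is done.

```bash
ls; mkdir -p pics; python3 - <<'E'
from station import *
import cv2
print(state())
for n in("side","top"):
    im=capture(n);cv2.imwrite(f"pics/{n}0.png",im[:,:,::-1])
    m=camera_model(n);print(n,m)
E
```

```text
pics
{'time': 0.0, 'joints': array([-1.26518258,  0.6899784 , -0.19452715,  1.56636629,  0.15730718,
        0.90254249, -0.21513356]), 'dq': array([ 0.00043102,  0.00075263, -0.00073764,  0.00152255,  0.00095132,
        0.00039339,  0.00205103]), 'joint_efforts': array([-9.35493408e-04, -5.27558684e+01, -1.26710571e+00, -1.53431994e+01,
       -5.26155322e-02,  6.66586086e-03,  1.69449531e-04]), 'tool_pos': array([167.66877719, 601.40493442, 237.90795078]), 'eef_rot': array([ 6.30091998e-04,  7.96370575e-01,  6.04808238e-01, -7.11302100e-04]), 'contact_force': array([-0.48002501,  0.33936203,  0.29257018]), 'moment': array([-0.04131609, -0.00117826,  0.02012676]), 'grip_width': 88.04731684851618}
side {'intrinsics': array([[545.81996049,   0.        , 291.95310103],
       [  0.        , 545.81996049, 206.79208797],
       [  0.        ,   0.        ,   1.        ]]), 'dist': array([-0.12994617,  0.        ,  0.        ,  0.        ,  0.        ]), 'pose': array([[-8.65385879e-01,  3.08554127e-01, -3.94843806e-01,
        -1.10473007e+02],
       [-5.00716548e-01, -5.63505170e-01,  6.57072950e-01,
         1.15066950e+03],
       [-1.97539555e-02,  7.66326480e-01,  6.42147574e-01,
         1.25841260e+03],
       [ 0.00000000e+00,  0.00000000e+00,  0.00000000e+00,
         1.00000000e+00]])}
top {'intrinsics': array([[533.38147065,   0.        , 284.51785518],
       [  0.        , 533.38147065, 209.95908441],
       [  0.        ,   0.        ,   1.        ]]), 'dist': array([-0.03943816,  0.        ,  0.        ,  0.        ,  0.        ]), 'pose': array([[ 1.70400133e-02,  9.96230055e-01, -8.50606546e-02,
         4.43301630e+02],
       [-9.99775598e-01,  1.80477235e-02,  1.10920270e-02,
         3.23665794e+01],
       [ 1.25853619e-02,  8.48525585e-02,  9.96314033e-01,
         1.51403956e+03],
       [ 0.00000000e+00,  0.00000000e+00,  0.00000000e+00,
         1.00000000e+00]])}
```

View pics/side0.png

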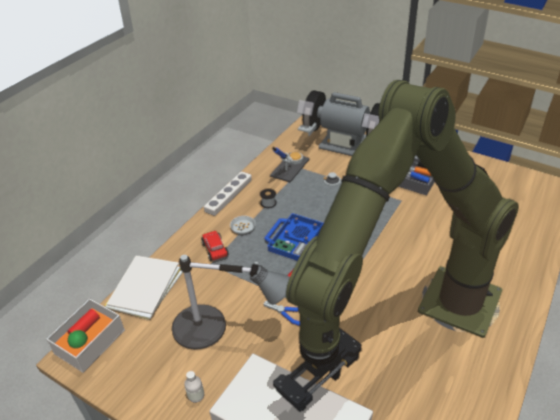

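View pics/top0.png

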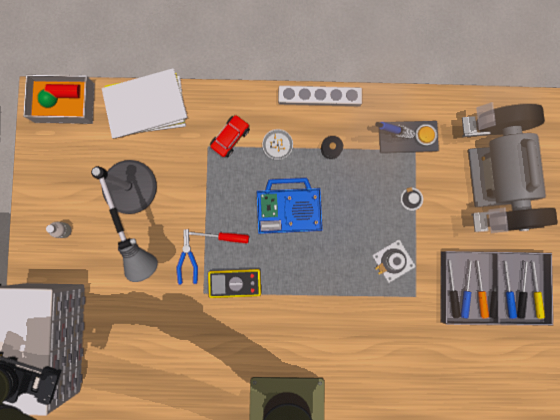

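The top view shows the shell around (289,207) with its grille to the right (-y), and the square speaker near (396,261), rotated, with its terminals to the lower left. The lamp base is at (129,187), the post top near (98,172), and the arm runs to its head at (138,262). I'll enlarge these areas.

```bash
cat > h.py <<'E'
from station import *
import cv2, numpy as np
def ray(n,uv):
    m=camera_model(n);p=cv2.undistortPoints(np.array([[uv]],float),m["intrinsics"],m["dist"])[0,0]
    d=m["pose"][:3,:3]@np.array([p[0],-p[1],-1.]);return m["pose"][:3,3],d
def onz(n,uv,z):
    o,d=ray(n,uv);return o+d*(z-o[2])/d[2]
def proj(n,P):
    m=camera_model(n);T=np.linalg.inv(m["pose"]);q=T[:3,:3]@np.asarray(P,float)+T[:3,3]
    q=q*[1,-1,-1];r,_=cv2.projectPoints(q.reshape(1,1,3),np.zeros(3),np.zeros(3),m["intrinsics"],m["dist"]);return r[0,0]
def tri(u1,u2):
    o1,d1=ray("top",u1);o2,d2=ray("side",u2)
    A=np.array([d1,-d2]).T;s=np.linalg.lstsq(A,o2-o1,rcond=None)[0]
    a=o1+s[0]*d1;b=o2+s[1]*d2;return (a+b)/2,np.linalg.norm(a-b)
def crop(n,im,x0,y0,x1,y1,k,name):
    c=cv2.resize(im[y0:y1,x0:x1],None,fx=k,fy=k,interpolation=cv2.INTER_CUBIC);cv2.imwrite(f"pics/{name}.png",c)
E
python3 - <<'E'
from h import *
t=cv2.imread("pics/top0.png");s=cv2.imread("pics/side0.png")
a=cv2.resize(t[170:240,250:330],None,fx=5,fy=5,interpolation=2)
b=cv2.resize(t[226:296,360:430],None,fx=5,fy=5,interpolation=2)
cv2.imwrite("pics/c1.png",np.hstack([a,b]))
a=cv2.resize(t[155:285,80:180],None,fx=4,fy=4,interpolation=2)
b=cv2.resize(s[235:365,160:260],None,fx=4,fy=4,interpolation=2)
cv2.imwrite("pics/c2.png",np.hstack([a,b]))
E
```

```text
(no output)
```

View pics/c1.png

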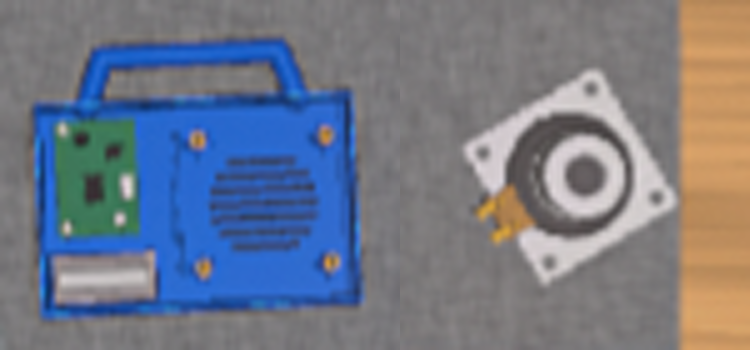

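View pics/c2.png

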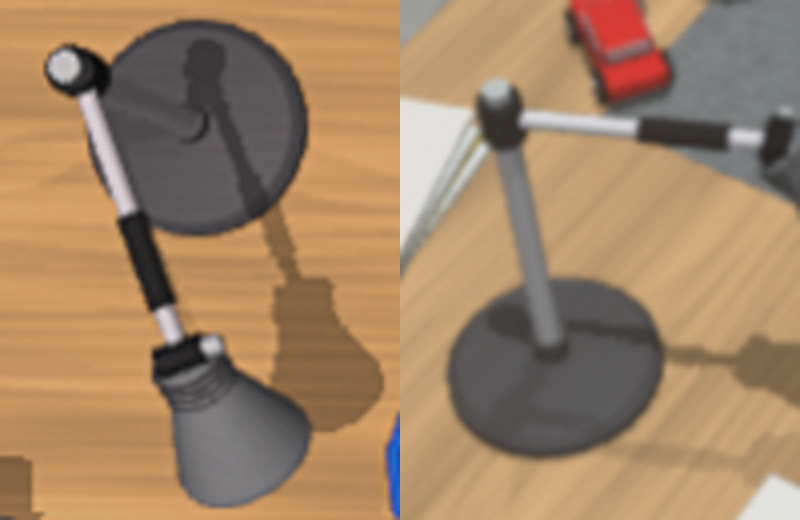

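```bash
python3 - <<'E'
from h import *
t=cv2.imread("pics/top0.png");s=cv2.imread("pics/side0.png")
px=lambda p,k,o:((np.array(p)+.5)/k-.5+o)
# brass refine by colour centroid
hsv=cv2.cvtColor(t,cv2.COLOR_BGR2HSV)
P=[]
for p in [(326,135),(198,140),(332,262),(204,268)]:
    u=px(p,5,[250,170]);x,y=np.round(u).astype(int)
    w=t[y-4:y+5,x-4:x+5].astype(float);m=np.clip(w[...,2]-w[...,0]*.5,0,None);m[m<40]=0
    yy,xx=np.mgrid[y-4:y+5,x-4:x+5];c=np.array([(m*xx).sum(),(m*yy).sum()])/m.sum()
    P.append(onz("top",c,20));print("post",u,c,P[-1].round(1))
P=np.array(P);seat=P.mean(0);print("seat",seat,[np.linalg.norm(P[i]-P[j]) for i,j in((0,1),(0,2),(1,3),(2,3))])
# order: upper right(+x,-y), upper left(+x,+y)=post0, lower right(-,-)=post2, lower left
vy=(P[1]-P[0]+P[3]-P[2]);vx=P[0]-P[2]+P[1]-P[3]
print("shell yaw",np.arctan2(-vy[0],vy[1]),np.arctan2(vx[1],vx[0]))
H=[]
for p in [(591,88),(484,153),(656,198),(549,262)]:
    u=px((p[0]-400,p[1]),5,[360,226]);x,y=np.round(u).astype(int)
    g=t[y-3:y+4,x-3:x+4].mean(2);m=np.clip(160-g,0,None)
    yy,xx=np.mgrid[y-3:y+4,x-3:x+4];c=np.array([(m*xx).sum(),(m*yy).sum()])/m.sum()
    H.append(onz("top",c,3));print("hole",u,c,H[-1].round(1))
H=np.array(H);print("spk",H.mean(0),[np.linalg.norm(H[i]-H[j]) for i,j in((0,1),(0,2),(1,3),(2,3))])
print("can top centre",onz("top",px((183,175),5,[360,226]),42))
a=H[1]+H[3]-H[0]-H[2];print("term side dir (a)",a[:2]/np.linalg.norm(a),"yaw",np.arctan2(-a[0],a[1]))
print("base", onz("top",px((197.5,128),4,[80,155]),6), onz("side",px((156,367),4,[160,235]),6))
# arm: points along tube
a0=px((65,66),4,[80,155]);print("posttop@285",onz("top",a0,288), tri(a0,px((97,90),4,[160,235])))
for p in [(90,97),(128,213),(167,307),(178,340),(148,260)]: print("arm",onz("top",px(p,4,[80,155]),262).round(1))
print(proj("side",onz("top",px((148,260),4,[80,155]),262)), px((283,135),4,[160,235]))
E
```

```text
post [314.8 196.6] [314.67279412 196.60819328] [610.2 -68.6  20. ]
post [289.2 197.6] [289.12708102 197.62375139] [606.    3.3  20. ]
post [316. 222.] [315.84656942 221.98811453] [538.5 -72.8  20. ]
post [290.4 223.2] [290.36380368 223.24478528] [533.7  -1.3  20. ]
seat [572.10800789 -34.85951913  20.        ] [np.float64(72.11502028309623), np.float64(71.74857238649717), np.float64(72.36995374532827), np.float64(71.68052330687726)]
shell yaw 0.0627259507109751 0.06127949813996946
hole [397.8 243.2] [398.13568985 241.75940707] [ 487.5 -308.9    3. ]
hole [376.4 256.2] [374.50177515 256.23313609] [ 445.4 -241.6    3. ]
hole [410.8 265.2] [412.06995885 264.65706447] [ 423.3 -348.7    3. ]
hole [389.4 278. ] [388.53012048 279.3145917 ] [ 381.  -281.6    3. ]
spk [ 434.27947041 -295.190984      3.        ] [np.float64(79.39246669612852), np.float64(75.52487525285778), np.float64(75.84689716768082), np.float64(79.23260920778527)]
can top centre [ 434.26794869 -294.71818382   42.        ]
term side dir (a) [-0.53158164  0.84700706] yaw 0.5604667988818379
base [630.70867475 459.54966323   6.        ] [627.06949753 459.93111239   6.        ]
posttop@285 [630.56987938 458.48171829 288.        ] (array([629.69911454, 458.48618646, 285.65577778]), np.float64(2.8100227970317553))
arm [616.3 451.7 262. ]
arm [547.7 426.  262. ]
arm [492.8 400.6 262. ]
arm [473.6 393.3 262. ]
arm [520.2 412.9 262. ]
[229.88268585 267.49200071] [230.375 268.375]
```

Measured so far:
- Posts: 72 mm spacing, seat at (572,-35), shell yaw about 0.06.
- Speaker: centre (434,-295), yaw about 0.55.
- Lamp: pivot (630,458.5), arm at about 0.40 rad. It should point at about 1.454 rad.

I'll raise the arm and move it over the grip sleeve.

```bash
python3 -m handwheel '[{"jaw":1,"z":-0.035},{"z":-0.035,"jaw":1},{"z":-0.035,"jaw":1},{"x":-0.008,"y":0.0354},{"x":-0.008,"y":0.0354},{"x":-0.008,"y":0.0354},{"x":-0.008,"y":0.0354},{"x":-0.008,"y":0.0354}]' 20
python3 -m handwheel '[{"x":-0.008,"y":0.0354},{"x":-0.008,"y":0.0354},{"x":-0.008,"y":0.0354},{"x":-0.008,"y":0.0354},{"x":-0.008,"y":0.0354},{"x":-0.008,"y":0.0354},{"rz":0.12},{"rz":0.12}]'
```

```text
validation failed for argument at $[0]...
validation failed for argument at $[0]...
```

```bash
python3 -m handwheel --help | head; python3 -m handwheel '[{"jaw":1,"x":0,"y":0,"z":-0.035,"rx":0,"ry":0,"rz":0},{"jaw":1,"x":0,"y":0,"z":-0.035,"rx":0,"ry":0,"rz":0},{"jaw":1,"x":0,"y":0,"z":-0.035,"rx":0,"ry":0,"rz":0},{"jaw":1,"x":-0.008,"y":0.0354,"z":0,"rx":0,"ry":0,"rz":0},{"jaw":1,"x":-0.008,"y":0.0354,"z":0,"rx":0,"ry":0,"rz":0},{"jaw":1,"x":-0.008,"y":0.0354,"z":0,"rx":0,"ry":0,"rz":0},{"jaw":1,"x":-0.008,"y":0.0354,"z":0,"rx":0,"ry":0,"rz":0},{"jaw":1,"x":-0.008,"y":0.0354,"z":0,"rx":0,"ry":0,"rz":0}]' 20
```

```text
time: 0.77
tool_pos: [328.8, 514.7, 343.5]
eef_rot: [0.0, 0.796, 0.605, -0.0]
contact_force: [0.1, 0.7, -0.4]
grip_width: 88.2invalid input: not JSON, or not a number
```

```bash
python3 -m handwheel '[{"jaw":1,"x":-0.008,"y":0.0354,"z":0,"rx":0,"ry":0,"rz":0},{"jaw":1,"x":-0.008,"y":0.0354,"z":0,"rx":0,"ry":0,"rz":0},{"jaw":1,"x":-0.008,"y":0.0354,"z":0,"rx":0,"ry":0,"rz":0},{"jaw":1,"x":-0.008,"y":0.0354,"z":0,"rx":0,"ry":0,"rz":0},{"jaw":1,"x":-0.008,"y":0.0354,"z":0,"rx":0,"ry":0,"rz":0},{"jaw":1,"x":-0.008,"y":0.0354,"z":0,"rx":0,"ry":0,"rz":0},{"jaw":1,"x":0,"y":0,"z":0,"rx":0,"ry":0,"rz":0.12},{"jaw":1,"x":0,"y":0,"z":0,"rx":0,"ry":0,"rz":0.12}]'
python3 -m handwheel '[{"jaw":1,"x":0,"y":0,"z":0,"rx":0,"ry":0,"rz":0.12},{"jaw":1,"x":0,"y":0,"z":0,"rx":0,"ry":0,"rz":0.12},{"jaw":1,"x":0,"y":0,"z":0,"rx":0,"ry":0,"rz":0.12},{"jaw":1,"x":0,"y":0,"z":0,"rx":0,"ry":0,"rz":0.12},{"jaw":1,"x":0,"y":0,"z":0,"rx":0,"ry":0,"rz":0.12},{"jaw":1,"x":0,"y":0,"z":0,"rx":0,"ry":0,"rz":0.12},{"jaw":1,"x":0,"y":0,"z":0,"rx":0,"ry":0,"rz":0.12},{"jaw":1,"x":0,"y":0,"z":0,"rx":0,"ry":0,"rz":0.12}]'
python3 -m handwheel '[{"jaw":1,"x":0,"y":0,"z":0,"rx":0,"ry":0,"rz":0.12},{"jaw":1,"x":0,"y":0,"z":0,"rx":0,"ry":0,"rz":0.12},{"jaw":1,"x":0,"y":0,"z":0,"rx":0,"ry":0,"rz":0.12},{"jaw":1,"x":0,"y":0,"z":0,"rx":0,"ry":0,"rz":0.12},{"jaw":1,"x":0,"y":0,"z":0,"rx":0,"ry":0,"rz":0.12},{"jaw":1,"x":0,"y":0,"z":0,"rx":0,"ry":0,"rz":0.12},{"jaw":1,"x":0,"y":0,"z":0,"rx":0,"ry":0,"rz":0.12},{"jaw":1,"x":0,"y":0,"z":0,"rx":0,"ry":0,"rz":0.12}]'
cat >> h.py <<'E'
from scipy.spatial.transform import Rotation as Ro
def plan(target,xang):
    """tool-frame shift (before turning) and rz to put TCP at target with tool x at world angle xang, tool down"""
    s=state();q=s["eef_rot"];R=Ro.from_quat([q[1],q[2],q[3],q[0]]).as_matrix()
    d=R.T@(np.array(target)-s["tool_pos"]);c=np.arctan2(R[1,0],R[0,0])
    rz=-((xang-c+np.pi)%(2*np.pi)-np.pi)
    print("t",s["time"],"pos",s["tool_pos"].round(1),"xang",round(c,3),"tilt",R[:,2].round(3),"shift",d.round(1),"rz",round(rz,3),"j",s["joints"].round(2),"F",s["contact_force"].round(1),"grip",round(s["grip_width"],1))
E
python3 -c "
from h import *
plan([519.3,412.6,243],0.396-np.pi/2)"
```

```text
time: 1.43
tool_pos: [522.1, 409.6, 342.6]
eef_rot: [0.001, 0.866, 0.5, -0.001]
contact_force: [-1.2, -0.1, 0.1]
grip_width: 88.5
time: 2.1
tool_pos: [518.9, 412.6, 343.1]
eef_rot: [0.0, 0.999, 0.047, -0.001]
contact_force: [-0.7, 0.4, -0.8]
grip_width: 88.1
time: 2.77
tool_pos: [518.9, 412.7, 343.1]
eef_rot: [0.001, 0.908, -0.42, -0.0]
contact_force: [0.4, 0.6, -0.4]
grip_width: 88.4
t 2.7667 pos [518.9 412.7 343.1] xang -0.867 tilt [-0.001 -0.001 -1.   ] shift [  0.4  -0.4 100.1] rz 0.308 j [-0.93  0.68  0.4   1.31 -0.26  1.21 -1.39] F [ 0.4  0.6 -0.4] grip 88.4
```

```bash
python3 -m handwheel '[{"jaw":1,"x":0,"y":0,"z":0,"rx":0,"ry":0,"rz":0.103},{"jaw":1,"x":0,"y":0,"z":0,"rx":0,"ry":0,"rz":0.103},{"jaw":1,"x":0,"y":0,"z":0,"rx":0,"ry":0,"rz":0.103},{"jaw":1,"x":0,"y":0,"z":0.02,"rx":0,"ry":0,"rz":0},{"jaw":1,"x":0,"y":0,"z":0.02,"rx":0,"ry":0,"rz":0},{"jaw":1,"x":0,"y":0,"z":0.02,"rx":0,"ry":0,"rz":0},{"jaw":1,"x":0,"y":0,"z":0.02,"rx":0,"ry":0,"rz":0},{"jaw":1,"x":0,"y":0,"z":0.02,"rx":0,"ry":0,"rz":0}]' 
python3 - <<'E'
from h import *
s=capture("side");cv2.imwrite("pics/c3.png",np.hstack([cv2.resize(capture("top")[150:280,70:170],None,fx=4,fy=4)[:,:,::-1],cv2.resize(s[200:330,180:280],None,fx=4,fy=4)[:,:,::-1]]))
E
```

```text
time: 3.43
tool_pos: [518.7, 412.7, 242.3]
eef_rot: [0.0, 0.834, -0.552, -0.0]
contact_force: [0.1, -0.1, -0.7]
grip_width: 88.1
```

View pics/c3.png

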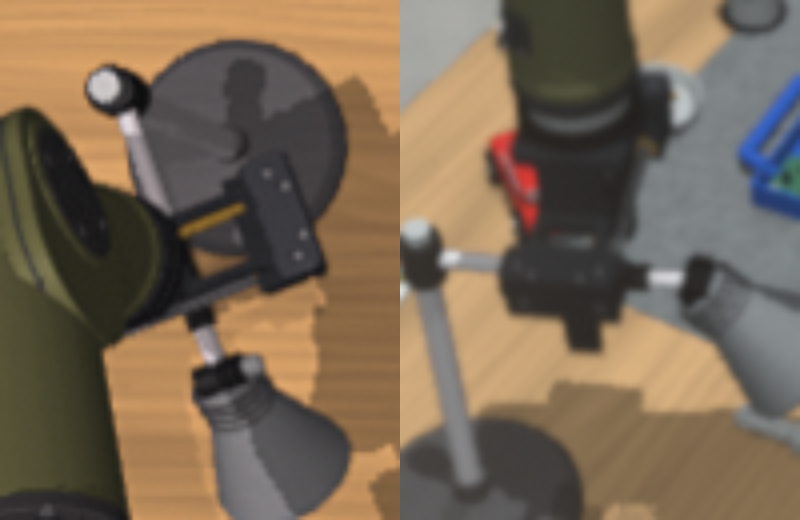

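Both fingers straddle the sleeve. The gripper is at about (180,250) in the left crop, clear of the post and head. I'll close gently and swing.

```bash
python3 -m handwheel '[{"jaw":0,"x":0,"y":0,"z":0,"rx":0,"ry":0,"rz":0},{"jaw":0,"x":0,"y":0,"z":0,"rx":0,"ry":0,"rz":0},{"jaw":0,"x":0,"y":0,"z":0,"rx":0,"ry":0,"rz":0},{"jaw":0,"x":0,"y":0,"z":0,"rx":0,"ry":0,"rz":0},{"jaw":0,"x":0,"y":0,"z":0,"rx":0,"ry":0,"rz":0},{"jaw":0,"x":0,"y":0,"z":0,"rx":0,"ry":0,"rz":0},{"jaw":0,"x":0,"y":0,"z":0,"rx":0,"ry":0,"rz":0},{"jaw":0,"x":0,"y":0,"z":0,"rx":0,"ry":0,"rz":0}]' 12
```

```text
time: 4.2
tool_pos: [519.3, 412.8, 243.9]
eef_rot: [-0.0, 0.834, -0.552, 0.0]
contact_force: [0.8, 0.2, 0.5]
grip_width: 36.8
```

```bash
python3 -m handwheel '[{"jaw":0,"x":0,"y":0,"z":0,"rx":0,"ry":0,"rz":0},{"jaw":0,"x":0,"y":0,"z":0,"rx":0,"ry":0,"rz":0},{"jaw":0,"x":0,"y":0,"z":0,"rx":0,"ry":0,"rz":0},{"jaw":0,"x":0,"y":0,"z":0,"rx":0,"ry":0,"rz":0},{"jaw":0,"x":0,"y":0,"z":0,"rx":0,"ry":0,"rz":0},{"jaw":0,"x":0,"y":0,"z":0,"rx":0,"ry":0,"rz":0},{"jaw":0,"x":0,"y":0,"z":0,"rx":0,"ry":0,"rz":0},{"jaw":0,"x":0,"y":0,"z":0,"rx":0,"ry":0,"rz":0}]' 12
```

```text
time: 4.87
tool_pos: [518.9, 413.4, 243.7]
eef_rot: [-0.0, 0.834, -0.552, -0.0]
contact_force: [-0.4, 2.3, 0.2]
grip_width: 16.9
```

```bash
python3 -m handwheel '[{"jaw":0,"x":0.0079,"y":-0.00026,"z":0,"rx":0,"ry":0,"rz":-0.066},{"jaw":0,"x":0.0079,"y":-0.00026,"z":0,"rx":0,"ry":0,"rz":-0.066},{"jaw":0,"x":0.0079,"y":-0.00026,"z":0,"rx":0,"ry":0,"rz":-0.066},{"jaw":0,"x":0.0079,"y":-0.00026,"z":0,"rx":0,"ry":0,"rz":-0.066},{"jaw":0,"x":0.0079,"y":-0.00026,"z":0,"rx":0,"ry":0,"rz":-0.066},{"jaw":0,"x":0.0079,"y":-0.00026,"z":0,"rx":0,"ry":0,"rz":-0.066},{"jaw":0,"x":0.0079,"y":-0.00026,"z":0,"rx":0,"ry":0,"rz":-0.066},{"jaw":0,"x":0.0079,"y":-0.00026,"z":0,"rx":0,"ry":0,"rz":-0.066}]' 20
python3 -m handwheel '[{"jaw":0,"x":0.0079,"y":-0.00026,"z":0,"rx":0,"ry":0,"rz":-0.066},{"jaw":0,"x":0.0079,"y":-0.00026,"z":0,"rx":0,"ry":0,"rz":-0.066},{"jaw":0,"x":0.0079,"y":-0.00026,"z":0,"rx":0,"ry":0,"rz":-0.066},{"jaw":0,"x":0.0079,"y":-0.00026,"z":0,"rx":0,"ry":0,"rz":-0.066},{"jaw":0,"x":0.0079,"y":-0.00026,"z":0,"rx":0,"ry":0,"rz":-0.066},{"jaw":0,"x":0.0079,"y":-0.00026,"z":0,"rx":0,"ry":0,"rz":-0.066},{"jaw":0,"x":0.0079,"y":-0.00026,"z":0,"rx":0,"ry":0,"rz":-0.066},{"jaw":0,"x":0.0079,"y":-0.00026,"z":0,"rx":0,"ry":0,"rz":-0.066}]'
python3 - <<'E'
from h import *
plan([630-120*np.cos(1.454),458.6-120*np.sin(1.454),243],1.454-np.pi/2)
s=capture("side");t=capture("top");cv2.imwrite("pics/t4.png",np.hstack([t[:,:,::-1][60:310,40:440],s[:,:,::-1][150:400,150:500]]))
E
```

```text
time: 5.53
tool_pos: [556.8, 364.7, 243.8]
eef_rot: [-0.001, 0.95, -0.313, -0.001]
contact_force: [-2.9, 3.9, 1.4]
grip_width: 16.6
time: 6.2
tool_pos: [614.4, 341.8, 243.7]
eef_rot: [-0.001, 0.999, -0.055, -0.002]
contact_force: [-4.9, 3.7, 1.6]
grip_width: 16.8
t 6.2 pos [614.4 341.8 243.7] xang -0.109 tilt [-0.003  0.002 -1.   ] shift [1.9 2.2 0.7] rz 0.007 j [-0.63  0.8   0.12  1.3  -0.1   1.05 -0.6 ] F [-4.9  3.7  1.6] grip 16.8
```

View pics/t4.png

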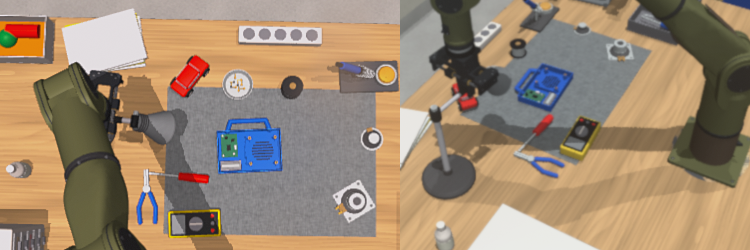

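```bash
python3 -m handwheel '[{"jaw":1,"x":0,"y":0,"z":0,"rx":0,"ry":0,"rz":0},{"jaw":1,"x":0,"y":0,"z":0,"rx":0,"ry":0,"rz":0},{"jaw":1,"x":0,"y":0,"z":0,"rx":0,"ry":0,"rz":0},{"jaw":1,"x":0,"y":0,"z":0,"rx":0,"ry":0,"rz":0},{"jaw":1,"x":0,"y":0,"z":0,"rx":0,"ry":0,"rz":0},{"jaw":1,"x":0,"y":0,"z":0,"rx":0,"ry":0,"rz":0},{"jaw":1,"x":0,"y":0,"z":0,"rx":0,"ry":0,"rz":0},{"jaw":1,"x":0,"y":0,"z":0,"rx":0,"ry":0,"rz":0}]'
python3 -m handwheel '[{"jaw":1,"x":0,"y":0,"z":-0.02,"rx":0,"ry":0,"rz":0},{"jaw":1,"x":0,"y":0,"z":-0.02,"rx":0,"ry":0,"rz":0},{"jaw":1,"x":0,"y":0,"z":-0.02,"rx":0,"ry":0,"rz":0},{"jaw":1,"x":0,"y":0,"z":-0.02,"rx":0,"ry":0,"rz":0},{"jaw":1,"x":0,"y":0,"z":-0.03,"rx":0,"ry":0,"rz":0},{"jaw":1,"x":0,"y":0,"z":0,"rx":0,"ry":0,"rz":0},{"jaw":1,"x":0,"y":0,"z":0,"rx":0,"ry":0,"rz":0},{"jaw":1,"x":0,"y":0,"z":0,"rx":0,"ry":0,"rz":0}]'
python3 - <<'E'
from h import *
plan([434.3,-295,353],-0.109)
E
```

```text
time: 6.97
tool_pos: [615.9, 340.4, 243.7]
eef_rot: [0.0, 0.998, -0.057, 0.0]
contact_force: [-0.1, 1.0, 0.5]
grip_width: 68.6
time: 7.63
tool_pos: [615.6, 340.3, 353.1]
eef_rot: [0.0, 0.998, -0.057, -0.0]
contact_force: [-0.5, -0.5, -1.5]
grip_width: 87.7
t 7.6333 pos [615.6 340.3 353.1] xang -0.114 tilt [-0.001 -0.    -1.   ] shift [-1.078e+02  6.518e+02  5.000e-01] rz -0.005 j [-0.63  0.72  0.14  1.13 -0.1   1.3  -0.61] F [-0.5 -0.5 -1.5] grip 87.7
```

```bash
python3 -m handwheel '[{"jaw":1,"x":-0.0054,"y":0.0326,"z":0,"rx":0,"ry":0,"rz":0},{"jaw":1,"x":-0.0054,"y":0.0326,"z":0,"rx":0,"ry":0,"rz":0},{"jaw":1,"x":-0.0054,"y":0.0326,"z":0,"rx":0,"ry":0,"rz":0},{"jaw":1,"x":-0.0054,"y":0.0326,"z":0,"rx":0,"ry":0,"rz":0},{"jaw":1,"x":-0.0054,"y":0.0326,"z":0,"rx":0,"ry":0,"rz":0},{"jaw":1,"x":-0.0054,"y":0.0326,"z":0,"rx":0,"ry":0,"rz":0},{"jaw":1,"x":-0.0054,"y":0.0326,"z":0,"rx":0,"ry":0,"rz":0},{"jaw":1,"x":-0.0054,"y":0.0326,"z":0,"rx":0,"ry":0,"rz":0}]'
python3 -m handwheel '[{"jaw":1,"x":-0.0054,"y":0.0326,"z":0,"rx":0,"ry":0,"rz":0},{"jaw":1,"x":-0.0054,"y":0.0326,"z":0,"rx":0,"ry":0,"rz":0},{"jaw":1,"x":-0.0054,"y":0.0326,"z":0,"rx":0,"ry":0,"rz":0},{"jaw":1,"x":-0.0054,"y":0.0326,"z":0,"rx":0,"ry":0,"rz":0},{"jaw":1,"x":-0.0054,"y":0.0326,"z":0,"rx":0,"ry":0,"rz":0},{"jaw":1,"x":-0.0054,"y":0.0326,"z":0,"rx":0,"ry":0,"rz":0},{"jaw":1,"x":0,"y":0,"z":0,"rx":0,"ry":0,"rz":0},{"jaw":1,"x":0,"y":0,"z":0,"rx":0,"ry":0,"rz":0}]'
python3 - <<'E'
from h import *
plan([434.3,-295,353],-0.109)
s=capture("side");t=capture("top");cv2.imwrite("pics/t5.png",t[:,:,::-1]);cv2.imwrite("pics/s5.png",s[:,:,::-1])
t=t[:,:,::-1]
cv2.imwrite("pics/c5.png",np.hstack([cv2.resize(t[130:240,70:210],None,fx=4,fy=4,interpolation=2),cv2.resize(t[236:291,370:425],None,fx=4,fy=4,interpolation=2)[:1,:1].repeat(440,0).repeat(1,1)]))
cv2.imwrite("pics/d5.png",cv2.resize(t[226:296,360:430],None,fx=8,fy=8,interpolation=2))
E
```

```text
time: 8.3
tool_pos: [541.7, 84.7, 352.3]
eef_rot: [0.0, 0.998, -0.057, -0.001]
contact_force: [1.3, 0.0, -0.5]
grip_width: 88.1
time: 8.97
tool_pos: [487.4, -106.3, 352.7]
eef_rot: [0.0, 0.998, -0.059, -0.001]
contact_force: [0.9, 0.1, 0.1]
grip_width: 88.1
t 8.9667 pos [ 487.4 -106.3  352.7] xang -0.119 tilt [-0.003 -0.    -1.   ] shift [-3.040e+01  1.937e+02 -1.000e-01] rz -0.01 j [ 0.01  0.39  0.17  1.78 -0.07  0.98  0.09] F [0.9 0.1 0.1] grip 88.1
```

View pics/c5.png

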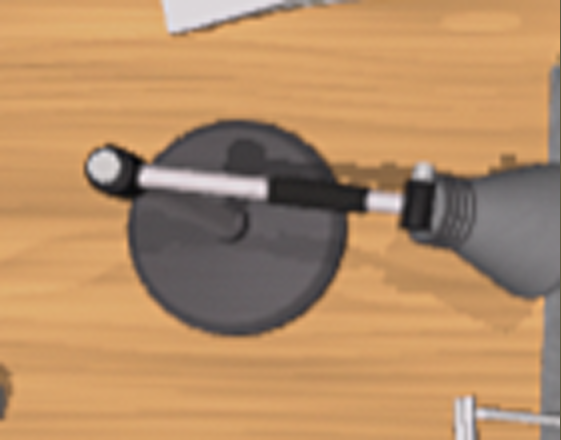

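View pics/d5.png

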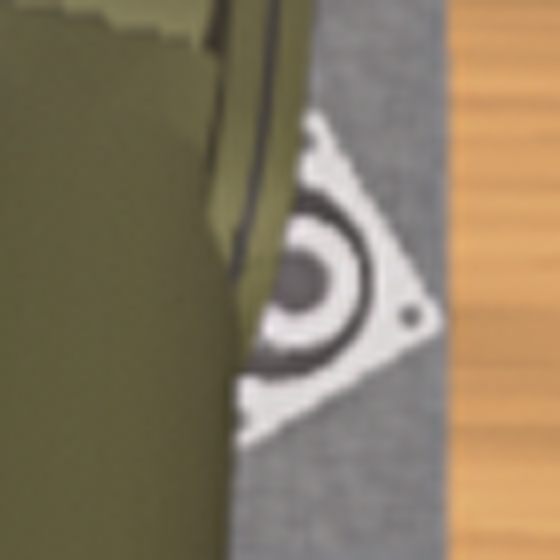

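View pics/s5.png

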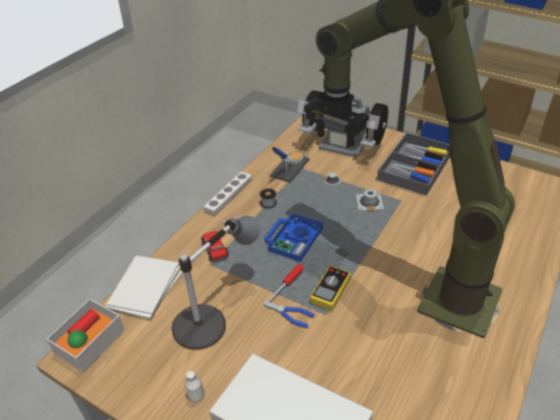

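```bash
python3 - <<'E'
from h import *
px=lambda p,k,o:((np.array(p)+.5)/k-.5+o)
a=onz("top",px((145,179),4,[70,130]),262);b=onz("top",px((398,202),4,[70,130]),262)
d=(b-a)/np.linalg.norm(b-a);q=np.arctan2(-d[1],-d[0]);print(a,b,"q",q)
s=np.array([572.1,-34.9,262])-a;print("offset of seat",d[0]*s[1]-d[1]*s[0])
t=cv2.imread("pics/top0.png")
H=np.array([onz("top",px((p[0]-400,p[1]),5,[360,226]),3) for p in [(591,88),(484,153),(656,198),(549,262)]])
a=H[1]+H[3]-H[0]-H[2];b=H[0]+H[1]-H[2]-H[3];print("spk",H.mean(0),"yaws",np.arctan2(-a[0],a[1]),np.arctan2(b[1],b[0]),[np.linalg.norm(H[i]-H[j]) for i,j in((0,1),(0,2),(1,3),(2,3))])
# frame by contour
hsv=cv2.cvtColor(t,cv2.COLOR_BGR2HSV);m=((hsv[...,2]>170)&(hsv[...,1]<40)).astype(np.uint8)
mm=np.zeros_like(m);mm[230:292,365:418]=m[230:292,365:418]
c,_=cv2.findContours(mm,0,1);c=max(c,key=cv2.contourArea);r=cv2.minAreaRect(c);B=cv2.boxPoints(r)
W=np.array([onz("top",p,3) for p in B]);print("rect",W.mean(0),[np.linalg.norm(W[i]-W[i-1]) for i in range(4)],[np.degrees(np.arctan2(*(W[i]-W[i-1])[[1,0]])) for i in range(4)])
sd=cv2.imread("pics/s5.png");cv2.imwrite("pics/c6.png",np.hstack([cv2.resize(sd[180:220,345:395],None,fx=8,fy=8,interpolation=2),cv2.resize(sd[205:265,260:330],None,fx=5.3334,fy=5.3334,interpolation=2)[:320]]))
E
```

```text
[627.16880593 443.30586929 262.        ] [616.06886313 292.57652704 262.        ] q 1.4972874639096438
offset of seat -19.799369029793255
spk [ 433.83349985 -296.00951693    3.        ] yaws 0.5498954229847948 0.5448048256392891 [np.float64(71.72867803581983), np.float64(71.98487814194526), np.float64(71.28389252989243), np.float64(71.25620530776085)]
rect [ 433.87530807 -295.99831211    3.        ] [np.float64(89.55410149757344), np.float64(90.42551753835502), np.float64(89.89652400606548), np.float64(90.14842381436722)] [np.float64(31.57912443192779), np.float64(-58.50112480750954), np.float64(-148.5982021035066), np.float64(121.2812668233798)]
```

View pics/c6.png

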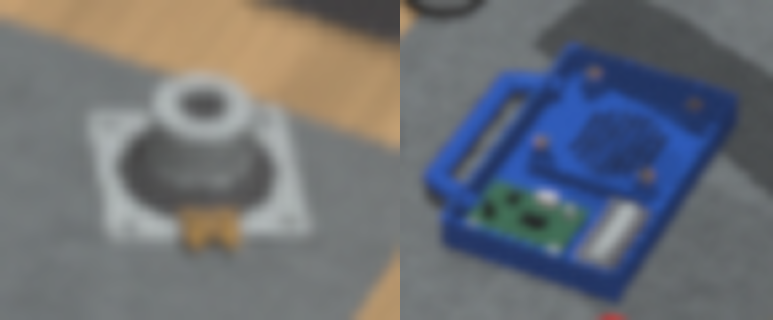

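Lamp: its arm line passes within about 20 mm of the seat in the image, and about 0 mm by tool pose, so it is within tolerance. Speaker: the frame measures 90 × 90 with its centre at (433.9,-296.0) and yaw 0.549. I'll move over it and descend partway.

```bash
python3 -m handwheel '[{"jaw":1,"x":-0.0051,"y":0.03245,"z":0,"rx":0,"ry":0,"rz":0},{"jaw":1,"x":-0.0051,"y":0.03245,"z":0,"rx":0,"ry":0,"rz":0},{"jaw":1,"x":-0.0051,"y":0.03245,"z":0,"rx":0,"ry":0,"rz":0},{"jaw":1,"x":-0.0051,"y":0.03245,"z":0,"rx":0,"ry":0,"rz":0},{"jaw":1,"x":-0.0051,"y":0.03245,"z":0,"rx":0,"ry":0,"rz":0},{"jaw":1,"x":-0.0051,"y":0.03245,"z":0,"rx":0,"ry":0,"rz":0},{"jaw":1,"x":0,"y":0,"z":0.03,"rx":0,"ry":0,"rz":0},{"jaw":1,"x":0,"y":0,"z":0.03,"rx":0,"ry":0,"rz":0}]'
python3 -m handwheel '[{"jaw":1,"x":0,"y":0,"z":0.03,"rx":0,"ry":0,"rz":0},{"jaw":1,"x":0,"y":0,"z":0.03,"rx":0,"ry":0,"rz":0},{"jaw":1,"x":0,"y":0,"z":0.03,"rx":0,"ry":0,"rz":0},{"jaw":1,"x":0,"y":0,"z":0.03,"rx":0,"ry":0,"rz":0},{"jaw":1,"x":0,"y":0,"z":0.03,"rx":0,"ry":0,"rz":0},{"jaw":1,"x":0,"y":0,"z":0.03,"rx":0,"ry":0,"rz":0},{"jaw":1,"x":0,"y":0,"z":0.02,"rx":0,"ry":0,"rz":0},{"jaw":1,"x":0,"y":0,"z":0,"rx":0,"ry":0,"rz":0}]'
python3 -c "
from h import *
plan([433.9,-296,20],-0.119)"
```

```text
time: 9.73
tool_pos: [437.5, -295.9, 293.8]
eef_rot: [0.001, 0.998, -0.058, 0.002]
contact_force: [0.8, 0.7, -0.2]
grip_width: 88.4
time: 10.4
tool_pos: [435.3, -290.9, 89.7]
eef_rot: [-0.003, 0.998, -0.055, -0.003]
contact_force: [0.1, 1.1, -0.3]
grip_width: 87.9
t 10.4 pos [ 435.3 -290.9   89.7] xang -0.111 tilt [-0.006  0.005 -1.   ] shift [-0.4  5.6 69.6] rz 0.008 j [ 0.45  0.8   0.08  1.99 -0.17  0.36  0.56] F [ 0.1  1.1 -0.3] grip 87.9
```

```bash
python3 -m handwheel '[{"jaw":1,"x":0,"y":0,"z":0.01,"rx":0,"ry":0,"rz":0},{"jaw":1,"x":0,"y":0,"z":0.01,"rx":0,"ry":0,"rz":0},{"jaw":1,"x":0,"y":0,"z":0.01,"rx":0,"ry":0,"rz":0},{"jaw":1,"x":0,"y":0,"z":0,"rx":0,"ry":0,"rz":0},{"jaw":1,"x":0,"y":0,"z":0,"rx":0,"ry":0,"rz":0},{"jaw":1,"x":0,"y":0,"z":0,"rx":0,"ry":0,"rz":0},{"jaw":1,"x":0,"y":0,"z":0,"rx":0,"ry":0,"rz":0},{"jaw":1,"x":0,"y":0,"z":0,"rx":0,"ry":0,"rz":0}]'
python3 - <<'E'
from h import *
plan([433.9,-296,20],-0.111)
s=capture("side")[:,:,::-1];t=capture("top")[:,:,::-1];cv2.imwrite("pics/c7.png",np.hstack([cv2.resize(s[150:225,330:430],None,fx=4,fy=4,interpolation=2),cv2.resize(t[226:301,350:450],None,fx=4,fy=4,interpolation=2)]))
E
```

```text
time: 11.07
tool_pos: [436.6, -294.5, 64.2]
eef_rot: [0.0, 0.998, -0.057, 0.0]
contact_force: [0.1, -0.3, 0.6]
grip_width: 88.2
t 11.0667 pos [ 436.6 -294.5   64.2] xang -0.114 tilt [ 0.001 -0.001 -1.   ] shift [-2.6  1.7 44.2] rz -0.003 j [ 0.46  0.85  0.07  2.   -0.18  0.3   0.57] F [ 0.1 -0.3  0.6] grip 88.2
```

View pics/c7.png

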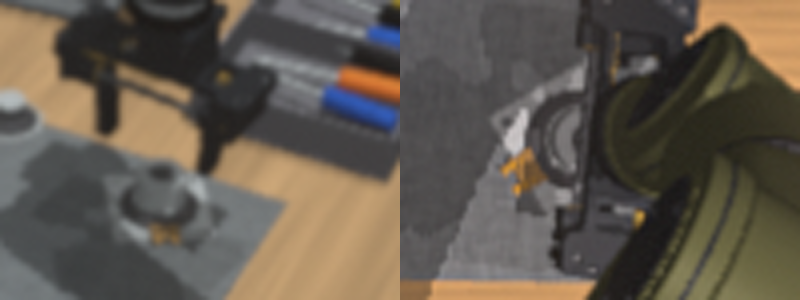

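The fingers stand on either side of the can, at (105,110) and (205,155) in the left crop, with the can at (165,175). I'll correct sideways, lower, and close once gently to centre it.

```bash
python3 -m handwheel '[{"jaw":1,"x":-0.0026,"y":0.0017,"z":0,"rx":0,"ry":0,"rz":0},{"jaw":1,"x":0,"y":0,"z":0.009,"rx":0,"ry":0,"rz":0},{"jaw":1,"x":0,"y":0,"z":0.009,"rx":0,"ry":0,"rz":0},{"jaw":1,"x":0,"y":0,"z":0.009,"rx":0,"ry":0,"rz":0},{"jaw":1,"x":0,"y":0,"z":0.009,"rx":0,"ry":0,"rz":0},{"jaw":1,"x":0,"y":0,"z":0.009,"rx":0,"ry":0,"rz":0},{"jaw":1,"x":0,"y":0,"z":0,"rx":0,"ry":0,"rz":0},{"jaw":1,"x":0,"y":0,"z":0,"rx":0,"ry":0,"rz":0}]'
python3 -m handwheel '[{"jaw":0.4,"x":0,"y":0,"z":0,"rx":0,"ry":0,"rz":0},{"jaw":0.4,"x":0,"y":0,"z":0,"rx":0,"ry":0,"rz":0},{"jaw":0.4,"x":0,"y":0,"z":0,"rx":0,"ry":0,"rz":0},{"jaw":0.4,"x":0,"y":0,"z":0,"rx":0,"ry":0,"rz":0},{"jaw":0.4,"x":0,"y":0,"z":0,"rx":0,"ry":0,"rz":0},{"jaw":0.4,"x":0,"y":0,"z":0,"rx":0,"ry":0,"rz":0},{"jaw":0.4,"x":0,"y":0,"z":0,"rx":0,"ry":0,"rz":0},{"jaw":0.4,"x":0,"y":0,"z":0,"rx":0,"ry":0,"rz":0}]' 8
python3 -c "
from h import *
plan([433.9,-296,20],-0.111)"
```

```text
time: 11.83
tool_pos: [433.1, -295.4, 17.8]
eef_rot: [-0.0, 0.998, -0.057, -0.001]
contact_force: [-0.0, -0.3, 0.9]
grip_width: 88.1
time: 12.5
tool_pos: [432.6, -295.5, 18.8]
eef_rot: [-0.0, 0.998, -0.057, -0.001]
contact_force: [-1.3, 0.7, 4.0]
grip_width: 45.5
t 12.5 pos [ 432.6 -295.5   18.8] xang -0.114 tilt [-0.002  0.001 -1.   ] shift [ 1.4  0.4 -1.2] rz -0.003 j [ 0.48  0.93  0.05  2.01 -0.18  0.21  0.58] F [-1.3  0.7  4. ] grip 45.5
```

Gripped at 45.5 mm, which matches the can. I'll open a little, turn about 83° about the can and grip again, so that it is centred on both axes.

```bash
python3 -m handwheel '[{"jaw":0.8,"x":0,"y":0,"z":0,"rx":0,"ry":0,"rz":0},{"jaw":0.8,"x":0,"y":0,"z":0,"rx":0,"ry":0,"rz":0},{"jaw":0.8,"x":0,"y":0,"z":0,"rx":0,"ry":0,"rz":0},{"jaw":0.8,"x":0,"y":0,"z":0,"rx":0,"ry":0,"rz":-0.12},{"jaw":0.8,"x":0,"y":0,"z":0,"rx":0,"ry":0,"rz":-0.12},{"jaw":0.8,"x":0,"y":0,"z":0,"rx":0,"ry":0,"rz":-0.12},{"jaw":0.8,"x":0,"y":0,"z":0,"rx":0,"ry":0,"rz":-0.12},{"jaw":0.8,"x":0,"y":0,"z":0,"rx":0,"ry":0,"rz":-0.12}]' 
python3 -m handwheel '[{"jaw":0.8,"x":0,"y":0,"z":0,"rx":0,"ry":0,"rz":-0.12},{"jaw":0.8,"x":0,"y":0,"z":0,"rx":0,"ry":0,"rz":-0.12},{"jaw":0.8,"x":0,"y":0,"z":0,"rx":0,"ry":0,"rz":-0.12},{"jaw":0.8,"x":0,"y":0,"z":0,"rx":0,"ry":0,"rz":-0.12},{"jaw":0.8,"x":0,"y":0,"z":0,"rx":0,"ry":0,"rz":-0.12},{"jaw":0.8,"x":0,"y":0,"z":0,"rx":0,"ry":0,"rz":-0.12},{"jaw":0.8,"x":0,"y":0,"z":0,"rx":0,"ry":0,"rz":-0.12},{"jaw":0.8,"x":0,"y":0,"z":0,"rx":0,"ry":0,"rz":0}]' 
python3 -c "
from h import *
plan([432.6,-295.5,19],1.33)
s=capture('side')[:,:,::-1];cv2.imwrite('pics/c8.png',cv2.resize(s[150:225,330:430],None,fx=6,fy=6,interpolation=2))"
```

```text
time: 13.17
tool_pos: [434.1, -295.7, 18.6]
eef_rot: [0.0, 0.97, 0.244, 0.0]
contact_force: [1.1, -0.2, -0.8]
grip_width: 70.5
time: 13.83
tool_pos: [434.0, -295.8, 18.6]
eef_rot: [0.0, 0.787, 0.617, 0.0]
contact_force: [-0.3, -0.4, 0.0]
grip_width: 70.5
t 13.8333 pos [ 434.  -295.8   18.6] xang 1.329 tilt [ 0.001  0.    -1.   ] shift [ 0.  -1.4 -0.4] rz -0.001 j [ 0.6   0.93 -0.14  2.    0.5   0.24  1.35] F [-0.3 -0.4  0. ] grip 70.5
```

View pics/c8.png

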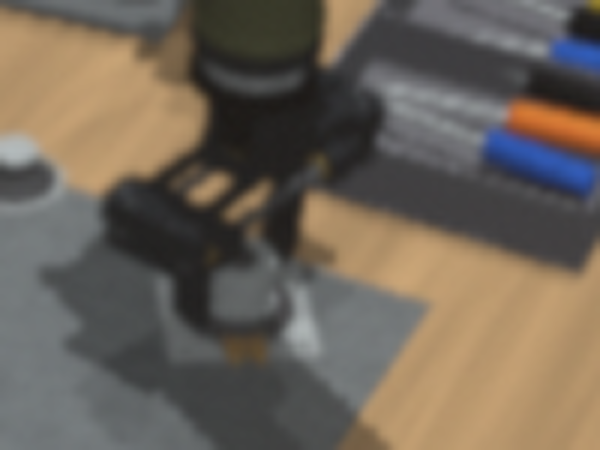

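```bash
python3 -m handwheel '[{"jaw":0.8,"x":0,"y":-0.0014,"z":0,"rx":0,"ry":0,"rz":0},{"jaw":0.4,"x":0,"y":0,"z":0,"rx":0,"ry":0,"rz":0},{"jaw":0.4,"x":0,"y":0,"z":0,"rx":0,"ry":0,"rz":0},{"jaw":0.4,"x":0,"y":0,"z":0,"rx":0,"ry":0,"rz":0},{"jaw":0.4,"x":0,"y":0,"z":0,"rx":0,"ry":0,"rz":0},{"jaw":0.4,"x":0,"y":0,"z":0,"rx":0,"ry":0,"rz":0},{"jaw":0.4,"x":0,"y":0,"z":0,"rx":0,"ry":0,"rz":0},{"jaw":0.4,"x":0,"y":0,"z":0,"rx":0,"ry":0,"rz":0}]' 30
python3 -m handwheel '[{"jaw":0.4,"x":0,"y":0,"z":0,"rx":0,"ry":0,"rz":0},{"jaw":0.4,"x":0,"y":0,"z":0,"rx":0,"ry":0,"rz":0},{"jaw":0.4,"x":0,"y":0,"z":-0.02,"rx":0,"ry":0,"rz":0},{"jaw":0.4,"x":0,"y":0,"z":-0.02,"rx":0,"ry":0,"rz":0},{"jaw":0.4,"x":0,"y":0,"z":-0.03,"rx":0,"ry":0,"rz":0},{"jaw":0.4,"x":0,"y":0,"z":-0.03,"rx":0,"ry":0,"rz":0},{"jaw":0.4,"x":0,"y":0,"z":0,"rx":0,"ry":0,"rz":0},{"jaw":0.4,"x":0,"y":0,"z":0,"rx":0,"ry":0,"rz":0}]' 
python3 -c "
from h import *
plan([572.1,-34.9,118],1.33-.549+.062)
s=capture('side')[:,:,::-1];t=capture('top')[:,:,::-1];cv2.imwrite('pics/c9.png',np.hstack([cv2.resize(s[130:230,330:430],None,fx=4,fy=4,interpolation=2),cv2.resize(t[206:306,350:450],None,fx=4,fy=4,interpolation=2)]))"
```

```text
time: 14.55
tool_pos: [432.2, -295.4, 18.7]
eef_rot: [0.0, 0.788, 0.615, 0.0]
contact_force: [1.2, 0.1, 0.0]
grip_width: 45.2
time: 15.22
tool_pos: [432.8, -295.8, 119.7]
eef_rot: [0.001, 0.788, 0.615, 0.001]
contact_force: [-0.2, 0.1, -2.6]
grip_width: 45.3
t 15.2167 pos [ 432.8 -295.8  119.7] xang 1.326 tilt [ 0.002 -0.001 -1.   ] shift [286.9  71.8   1.8] rz 0.483 j [ 0.68  0.75 -0.28  1.97  0.43  0.47  1.41] F [-0.2  0.1 -2.6] grip 45.3
```

View pics/c9.png

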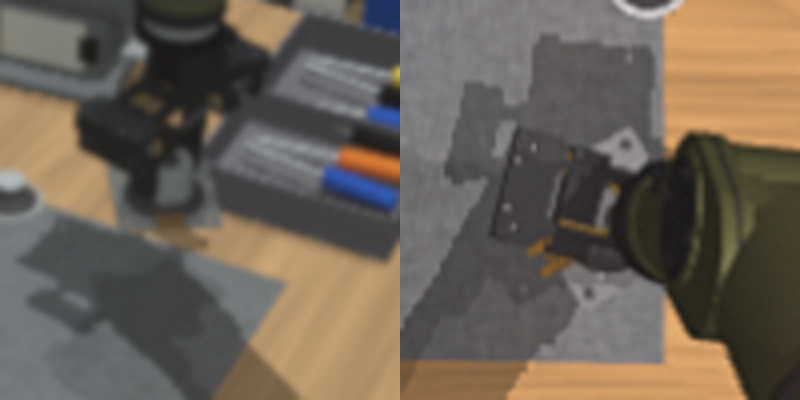

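The speaker is lifted and level. Two holes show in the top view, at crop positions (628,145) and (590,293), so I can check yaw and centring against the TCP.

```bash
python3 - <<'E'
from h import *
px=lambda p,k,o:((np.array(p)+.5)/k-.5+o)
A=onz("top",px((228,145),4,[350,206]),104)  # +x,-y  hole
B=onz("top",px((190,293),4,[350,206]),104)  # -x,+y ? 
print(A,B,np.linalg.norm(A-B))
E
python3 - <<'E'
import cv2
i=cv2.imread("pics/c9.png")[80:340,480:680];cv2.imwrite("pics/c10.png",cv2.resize(i,None,fx=2.2,fy=2.2))
E
```

```text
[ 484.5733419  -308.75190938  104.        ] [ 386.64831954 -283.44824937  104.        ] 101.14141195984884
```

View pics/c10.png

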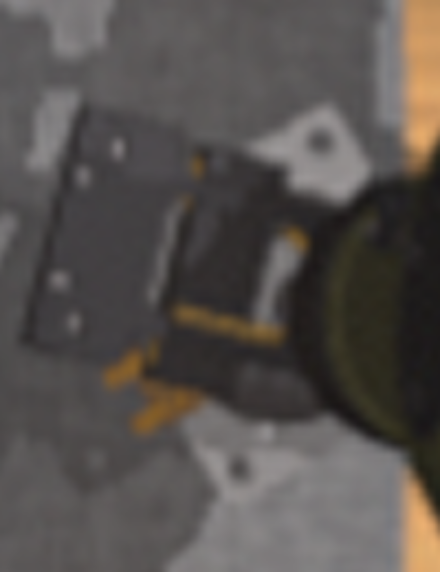

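```bash
python3 -m handwheel '[{"jaw":0.4,"x":0.0286,"y":0.007,"z":0,"rx":0,"ry":0,"rz":0},{"jaw":0.4,"x":0.0286,"y":0.007,"z":0,"rx":0,"ry":0,"rz":0},{"jaw":0.4,"x":0.0286,"y":0.007,"z":0,"rx":0,"ry":0,"rz":0},{"jaw":0.4,"x":0.0286,"y":0.007,"z":0,"rx":0,"ry":0,"rz":0},{"jaw":0.4,"x":0.0286,"y":0.007,"z":0,"rx":0,"ry":0,"rz":0},{"jaw":0.4,"x":0.0286,"y":0.007,"z":0,"rx":0,"ry":0,"rz":0},{"jaw":0.4,"x":0.0286,"y":0.007,"z":0,"rx":0,"ry":0,"rz":0},{"jaw":0.4,"x":0.0286,"y":0.007,"z":0,"rx":0,"ry":0,"rz":0}]' 40
python3 -m handwheel '[{"jaw":0.4,"x":0.0286,"y":0.007,"z":0,"rx":0,"ry":0,"rz":0},{"jaw":0.4,"x":0.0286,"y":0.007,"z":0,"rx":0,"ry":0,"rz":0},{"jaw":0.4,"x":0,"y":0,"z":0,"rx":0,"ry":0,"rz":0.0956},{"jaw":0.4,"x":0,"y":0,"z":0,"rx":0,"ry":0,"rz":0.0956},{"jaw":0.4,"x":0,"y":0,"z":0,"rx":0,"ry":0,"rz":0.0956},{"jaw":0.4,"x":0,"y":0,"z":0,"rx":0,"ry":0,"rz":0.0956},{"jaw":0.4,"x":0,"y":0,"z":0,"rx":0,"ry":0,"rz":0.0956},{"jaw":0.4,"x":0,"y":0,"z":0,"rx":0,"ry":0,"rz":0}]'
python3 -c "
from h import *
plan([570.3,-34.9,54],1.326-.478)
s=capture('side')[:,:,::-1];t=capture('top')[:,:,::-1];cv2.imwrite('pics/c11.png',np.hstack([cv2.resize(s[190:290,230:330],None,fx=4,fy=4,interpolation=2),cv2.resize(t[160:260,250:350],None,fx=4,fy=4,interpolation=2)]))
cv2.imwrite('pics/s11.png',s);cv2.imwrite('pics/t11.png',t)"
```

```text
time: 15.98
tool_pos: [541.2, -85.4, 116.7]
eef_rot: [-0.001, 0.788, 0.616, -0.002]
contact_force: [0.6, 0.5, -1.8]
grip_width: 44.9
time: 16.65
tool_pos: [568.1, -34.6, 116.8]
eef_rot: [-0.0, 0.912, 0.411, -0.002]
contact_force: [0.0, -0.0, -2.9]
grip_width: 45.0
t 16.65 pos [568.1 -34.6 116.8] xang 0.846 tilt [-0.004 -0.001 -1.   ] shift [ 1.4  2.  62.8] rz -0.002 j [ 0.04  0.79 -0.1   1.84  0.14  0.52  0.69] F [ 0.  -0.  -2.9] grip 45.0
```

View pics/c11.png

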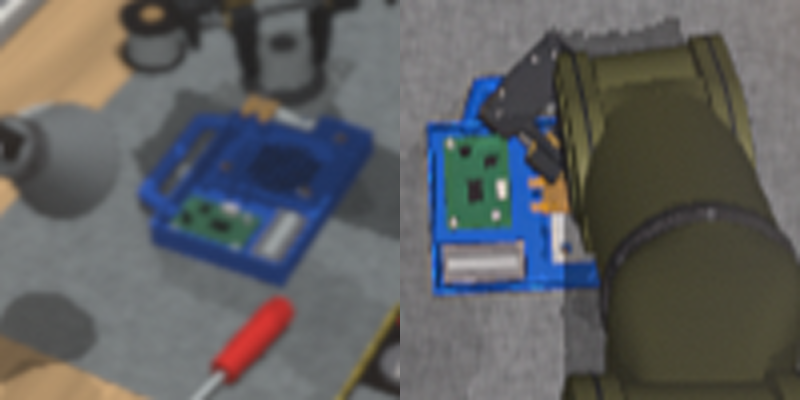

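The terminals face the circuit board. I'll lower with a small correction and look again.

```bash
python3 -m handwheel '[{"jaw":0.4,"x":0.0014,"y":0.002,"z":0,"rx":0,"ry":0,"rz":0},{"jaw":0.4,"x":0,"y":0,"z":0.01,"rx":0,"ry":0,"rz":0},{"jaw":0.4,"x":0,"y":0,"z":0.01,"rx":0,"ry":0,"rz":0},{"jaw":0.4,"x":0,"y":0,"z":0.01,"rx":0,"ry":0,"rz":0},{"jaw":0.4,"x":0,"y":0,"z":0.01,"rx":0,"ry":0,"rz":0},{"jaw":0.4,"x":0,"y":0,"z":0.01,"rx":0,"ry":0,"rz":0},{"jaw":0.4,"x":0,"y":0,"z":0.01,"rx":0,"ry":0,"rz":0},{"jaw":0.4,"x":0,"y":0,"z":0,"rx":0,"ry":0,"rz":0}]'
python3 -m handwheel '[{"jaw":0.4,"x":0,"y":0,"z":0.001,"rx":0,"ry":0,"rz":0},{"jaw":0.4,"x":0,"y":0,"z":0,"rx":0,"ry":0,"rz":0},{"jaw":0.4,"x":0,"y":0,"z":0,"rx":0,"ry":0,"rz":0},{"jaw":0.4,"x":0,"y":0,"z":0,"rx":0,"ry":0,"rz":0},{"jaw":0.4,"x":0,"y":0,"z":0,"rx":0,"ry":0,"rz":0},{"jaw":0.4,"x":0,"y":0,"z":0,"rx":0,"ry":0,"rz":0},{"jaw":0.4,"x":0,"y":0,"z":0,"rx":0,"ry":0,"rz":0},{"jaw":0.4,"x":0,"y":0,"z":0,"rx":0,"ry":0,"rz":0}]'
python3 -c "
from h import *
plan([570.3,-34.9,54],1.326-.478)
s=capture('side')[:,:,::-1];t=capture('top')[:,:,::-1];cv2.imwrite('pics/c12.png',np.hstack([cv2.resize(s[195:265,260:330],None,fx=5.714,fy=5.714,interpolation=2),cv2.resize(t[170:240,250:320],None,fx=5.714,fy=5.714,interpolation=2)]))
cv2.imwrite('pics/s12.png',s);cv2.imwrite('pics/t12.png',t)"
```

```text
time: 17.42
tool_pos: [570.4, -35.0, 56.3]
eef_rot: [-0.001, 0.911, 0.412, -0.002]
contact_force: [-0.4, -0.7, -2.5]
grip_width: 45.4
time: 18.08
tool_pos: [571.9, -35.1, 57.9]
eef_rot: [0.0, 0.911, 0.411, 0.0]
contact_force: [0.2, 0.5, -2.7]
grip_width: 45.2
t 18.0833 pos [571.9 -35.1  57.9] xang 0.848 tilt [ 0.  0. -1.] shift [-0.9 -1.4  3.9] rz 0.0 j [ 0.03  0.89 -0.08  1.85  0.15  0.41  0.68] F [ 0.2  0.5 -2.7] grip 45.2
```

View pics/c12.png

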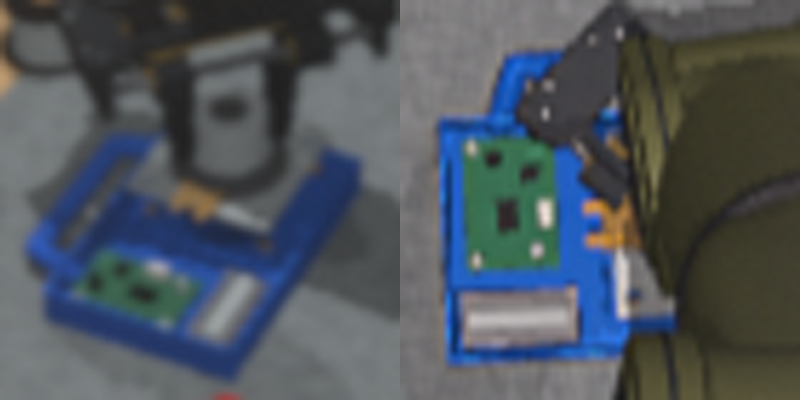

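```bash
python3 -c "
import cv2,numpy as np
s=cv2.imread('pics/s12.png');t=cv2.imread('pics/t12.png')
cv2.imwrite('pics/c13.png',np.hstack([cv2.resize(s[212:245,278:328],None,fx=10,fy=10,interpolation=2),cv2.resize(t[205:238,283:308],None,fx=10,fy=10,interpolation=2)]))"
```

```text
(no output)
```

View pics/c13.png

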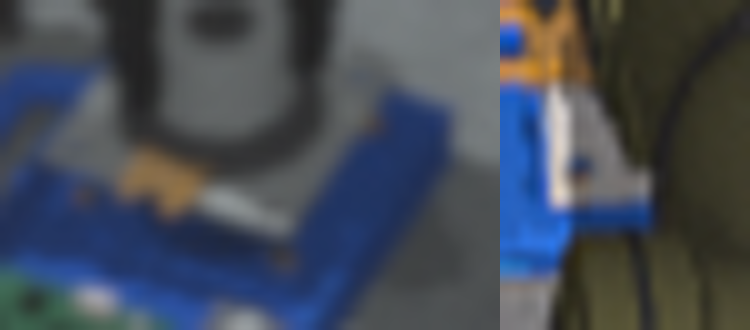

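```bash
python3 - <<'E'
from h import *
px=lambda p,k,o:((np.array(p)+.5)/k-.5+o)
S=lambda p,z:onz("side",px(p,10,[278,212]),z)
p0,p1,p2=S((85,195),20),S((285,258),20),S((375,122),20)
print("posts side",p0.round(1),p1.round(1),p2.round(1),np.linalg.norm(p0-p1),np.linalg.norm(p1-p2),"seat",((p0+p2)/2).round(1))
c1=S((293,239),39);c0=S((42,152),39);c2=S((395,80),40.5);
print("corners",c0.round(1),c1.round(1),c2.round(1),"len",np.linalg.norm(c1-c0),np.linalg.norm(c1-c2),"ctr",((c0+c2)/2).round(1),"yaw",np.arctan2(*(c0-c1)[[1,0]]))
h=onz("top",px((82,168),10,[283,205]),42.2)
print("top hole(-,+)",h.round(1),"vs post top-cam [533.7,-1.3]")
# predicted hole/corners from TCP, yaw .062
for y in(.05,.062):
    R=np.array([[np.cos(y),-np.sin(y)],[np.sin(y),np.cos(y)]]);tc=np.array([571.9,-35.1]);print(y,"pred hole",tc+R@[-36,36],"corner",tc+R@[-45,45])
E
```

```text
posts side [604.9   2.7  20. ] [531.1  -2.6  20. ] [537.  -76.5  20. ] 73.93675669841527 74.1451092663186 seat [570.9 -36.9  20. ]
corners [617.3   9.   39. ] [523.4   5.9  39. ] [530.4 -78.2  40.5] len 93.9210848313865 84.40418434216295 ctr [573.9 -34.6  39.8] yaw 0.03318263875754751
top hole(-,+) [537.7  -1.8  42.2] vs post top-cam [533.7,-1.3]
0.05 pred hole [534.14574053  -0.94424072] corner [524.70717567   7.5946991 ]
0.062 pred hole [533.73859953  -1.39974015] corner [524.19824941   7.02532482]
```

Both cameras say the speaker sits about 3–4 mm too far in +x: the top view puts the hole at 537.7 against the post at 533.7, and the side view differs by about 3 mm. In the hole the brass also shows only on its -x side. I'll shift -3.5 mm in x and lower 4 mm.

```bash
python3 -m handwheel '[{"jaw":0.4,"x":-0.0023,"y":-0.0026,"z":0,"rx":0,"ry":0,"rz":0},{"jaw":0.4,"x":0,"y":0,"z":0.002,"rx":0,"ry":0,"rz":0},{"jaw":0.4,"x":0,"y":0,"z":0.002,"rx":0,"ry":0,"rz":0},{"jaw":0.4,"x":0,"y":0,"z":0,"rx":0,"ry":0,"rz":0},{"jaw":0.4,"x":0,"y":0,"z":0,"rx":0,"ry":0,"rz":0},{"jaw":0.4,"x":0,"y":0,"z":0,"rx":0,"ry":0,"rz":0},{"jaw":0.4,"x":0,"y":0,"z":0,"rx":0,"ry":0,"rz":0},{"jaw":0.4,"x":0,"y":0,"z":0,"rx":0,"ry":0,"rz":0}]'
python3 -c "
from h import *
plan([568.4,-35.1,54],.848)
s=capture('side')[:,:,::-1];t=capture('top')[:,:,::-1]
cv2.imwrite('pics/s14.png',s);cv2.imwrite('pics/t14.png',t)
cv2.imwrite('pics/c14.png',np.hstack([cv2.resize(s[212:245,278:328],None,fx=10,fy=10,interpolation=2),cv2.resize(t[205:238,283:308],None,fx=10,fy=10,interpolation=2)]))"
```

```text
time: 18.85
tool_pos: [568.5, -35.1, 53.7]
eef_rot: [0.0, 0.911, 0.411, 0.0]
contact_force: [0.4, 0.3, -3.0]
grip_width: 45.0
t 18.85 pos [568.5 -35.1  53.7] xang 0.848 tilt [ 0.  0. -1.] shift [-0.  -0.1 -0.3] rz -0.0 j [ 0.02  0.89 -0.08  1.86  0.16  0.39  0.68] F [ 0.4  0.3 -3. ] grip 45.0
```

View pics/c14.png

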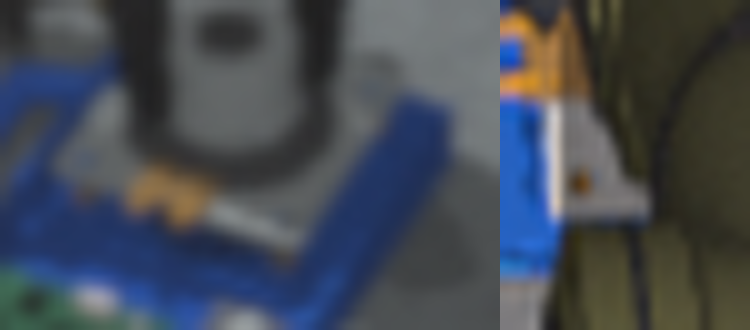

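```bash
python3 - <<'E'
from h import *
px=lambda p,k,o:((np.array(p)+.5)/k-.5+o)
t=cv2.imread("pics/t14.png")
print("hole",onz("top",px((81,181),10,[283,205]),38).round(1),"post in hole",onz("top",px((82,181),10,[283,205]),20).round(1),"start post 533.7,-1.3")
# edges on saturation/grey profile, sub-pixel: left edge of frame along rows, 
s=cv2.imread("pics/s14.png")
cv2.imwrite("pics/c15.png",np.hstack([cv2.resize(s[220:243,278:313],None,fx=16,fy=16,interpolation=2),cv2.resize(t[213:236,285:300],None,fx=16,fy=16,interpolation=2)]))
E
```

```text
hole [534.3  -1.7  38. ] post in hole [535.4  -2.4  20. ] start post 533.7,-1.3
```

View pics/c15.png

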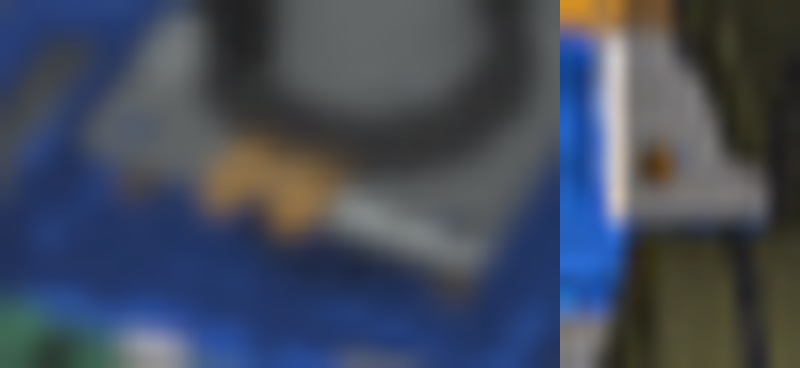

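```bash
python3 - <<'E'
from h import *
px=lambda p,k,o:((np.array(p)+.5)/k-.5+o)
S=lambda p,z:onz("side",px(p,16,[278,220]),z)
print("hole0",S((137,125),38).round(1),"post0",S((140,180),20).round(1),"post(-,+)",S((455,282),20).round(1))
c0,c1=S((88,132),38),S((482,262),36);print("corners",c0.round(1),c1.round(1),np.linalg.norm(c1-c0),"yaw",np.arctan2(*(c0-c1)[[1,0]]))
# predictions from (centre, yaw)
tc=np.array([568.5,-35.1])
for y in(.03,.062,.09):
    R=np.array([[np.cos(y),-np.sin(y)],[np.sin(y),np.cos(y)]])
    for nm,l,z in(("h0",[36,36],38),("h-+",[-36,36],38),("c0",[45,45],38),("c1",[-45,45],35)):
        w=np.r_[tc+R@l,z];print(y,nm,((proj("side",w)-[278,220]+.5)*16-.5).round(),((proj("top",w)-[285,213]+.5)*16-.5+[560,0]).round())
E
```

```text
hole0 [603.7   3.6  38. ] post0 [604.9   1.2  20. ] post(-,+) [531.8  -3.3  20. ]
corners [611.5  10.4  38. ] [521.6   3.7  36. ] 90.17560160084592 yaw 0.07430820095474025
0.03 h0 [142. 121.] [ 643. -235.]
0.03 h-+ [449. 228.] [649. 178.]
0.03 c0 [ 83. 133.] [ 591. -286.]
0.03 c1 [468. 279.] [598. 232.]
0.062 h0 [144. 126.] [ 637. -228.]
0.062 h-+ [457. 226.] [656. 185.]
0.062 c0 [ 86. 140.] [ 583. -277.]
0.062 c1 [478. 277.] [606. 240.]
0.09 h0 [147. 130.] [ 632. -222.]
0.09 h-+ [463. 224.] [662. 190.]
0.09 c0 [ 89. 145.] [ 576. -270.]
0.09 c1 [486. 274.] [614. 247.]
```

Hole-to-post offsets are now about 1 mm: the top view through the hole gives (-1.1,+0.7), and the side view averages (-0.9,+0.5). Yaw agrees within about 0.01. I'll make a final 0.5 mm nudge, let it settle, and take a whole-scene check.

```bash
python3 -m handwheel '[{"jaw":0.4,"x":0.0003,"y":0.0004,"z":0,"rx":0,"ry":0,"rz":0},{"jaw":0.4,"x":0,"y":0,"z":0,"rx":0,"ry":0,"rz":0},{"jaw":0.4,"x":0,"y":0,"z":0,"rx":0,"ry":0,"rz":0},{"jaw":0.4,"x":0,"y":0,"z":0,"rx":0,"ry":0,"rz":0},{"jaw":0.4,"x":0,"y":0,"z":0,"rx":0,"ry":0,"rz":0},{"jaw":0.4,"x":0,"y":0,"z":0,"rx":0,"ry":0,"rz":0},{"jaw":0.4,"x":0,"y":0,"z":0,"rx":0,"ry":0,"rz":0},{"jaw":0.4,"x":0,"y":0,"z":0,"rx":0,"ry":0,"rz":0}]'
python3 -c "
from h import *
plan([568.9,-35.1,54],.848)
s=capture('side')[:,:,::-1];t=capture('top')[:,:,::-1]
cv2.imwrite('pics/s16.png',s);cv2.imwrite('pics/c16.png',np.hstack([t[120:320,60:440],s[120:320,160:460]]))"
```

```text
time: 19.62
tool_pos: [568.9, -35.1, 53.7]
eef_rot: [-0.0, 0.911, 0.411, 0.0]
contact_force: [0.4, -0.1, -2.2]
grip_width: 45.2
t 19.6167 pos [568.9 -35.1  53.7] xang 0.848 tilt [-0.  0. -1.] shift [ 0.1 -0.  -0.3] rz 0.0 j [ 0.03  0.89 -0.08  1.86  0.16  0.39  0.68] F [ 0.4 -0.1 -2.2] grip 45.2
```

View pics/c16.png

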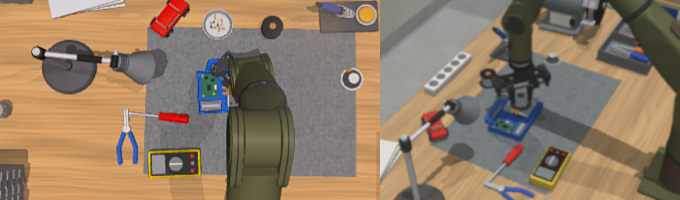

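The lamp points at the shell, the shell and bystanders are where they started, and the speaker is held level and still over the posts. Handing in.

```bash
python3 -c "
from station import *
print(finish_job())"
```

```text
the job is handed in; nothing more can be done
None
```

The lamp is swung round and released, and the speaker is held face down over the four posts. I handed the job in at about 19.7 s of the 61 s allowed; no verdict was reported.

**Lamp:** I gripped the sleeve, swung the arm about 1.06 rad and let go before touching the speaker. Its line passes about 20 mm from the middle of the posts by the camera and about 0 by the tool pose. These disagree, but both are inside 55 mm.

**Speaker:** I centred the can with two grips about 83° apart, lifted it and held it at 40 N with the terminals towards the board. The underside is about 15 mm above the posts by the tool height. The tool is vertical, and only the speaker's weight shows on the wrist.

**Alignment:**
- **Correction made:** The first approach was 3–4 mm too far in +x, so I shifted it back.
- **Offsets after that:** The top view, where brass shows through a hole, and the side view's average put the holes about 1 mm from their posts. A single side-view reading at hole0 gave about 2.7 mm.
- **Yaw:** It agreed with the shell within about 0.01 rad.
- **Not checked directly:** I nudged +0.5 mm in x after that and did not remeasure. hole2 and post2 were hidden in the last pictures.

**Bench:** By eye in the last pictures, the shell and the bystanders in view had not moved; I did not measure them.

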